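# Null a beam balance with its spring lever

### The arm

A 6-joint arm with a two-finger parallel gripper is mounted at the origin on the work surface. World frame = base frame: x ahead of the robot, y to its left, z up, the work surface at z = 0. Lengths are in mm, angles in rad, forces in N, time in s.
With the tool pointing down it reaches from about 400 to 925 mm from the base axis. Payload 12.5 kg.
Tool frame: the origin (TCP) lies at the very end of the fingers, on their centre line; the grasp point (between the pads) lies behind it (env.grip_depth is the z of the grasp point in the tool frame, in mm); z points along the fingers, y is the line along which they close (so a half turn about z gives the same grasp; the last joint's range is limited). The gripper opens to 95 mm and grips with 3 to 60 N. Pads are 20 mm wide; open, the fingers measure 119 mm over their backs; the gripper's body (75 mm by 180 mm) begins 59 mm behind the grasp point.
Start: joints at [1.041, 0.491, 1.559, -0, 1.092, -0.106], TCP at [257.003, 569.733, 214.661] pointing down, gripper open.
Joint ranges: [-3.1, 3.1], [-0.84, 2.19], [0.05, 2.79], [-1.13, 4.28], [0.06, 2.93], [-2.69, 2.69]. Speed limits (rad/s): [2.22, 2.22, 2.79, 3.14, 3.14, 3.14].

### API

Orientations are given as [roll, pitch, yaw] about the fixed x, y, z axes, in that order (R = Rz(yaw) Ry(pitch) Rx(roll)).
In Python, from cell import env, optics gives the robot as it stands.
- The arm moves only by the tool step_arm, never from a script. Its argument "moves" is a list of rows, each an object of numbers: "tx", "ty", "tz": the shift along the tool's x, y, z in mm; "roll": the turn about the tool's z in rad. In form: [{"tx": .., "ty": .., "tz": .., "roll": ..}, ...]. A call has 1 to 12 rows; each row is the pose to reach, as a shift and turn from the pose commanded when the call began, along the tool's axes at that moment; what a row does not reach only later rows make up. A row lasts 1/12 s, in which the tool goes at most 41.7 mm and 7.16 degrees, less where a joint would pass 70% of its speed; a pose out of reach is approached as far as the arm can. A call with a gripper value outside its range is refused whole. "grip" is the finger opening in mm, from 0 to 95.1, set as the call begins (left out, the last holds). The fingers move at their own pace and stop on an object; the grip force is fixed at half the most. Time passes only in rows, so rows that repeat a pose let the fingers close. It gives the time, the measured TCP pose, the force, the opening and the grip force at its end, in the units of the state.
- env.state(): the state, without advancing time (a new reading comes with each control period).
- optics.read_camera(name): name is "scene" or "side" or "wrist"; returns a dict with "pixels" (384x512x3 uint8, blue, green, red), "mtx" (3x3 intrinsics, pixels), "view" (4x4, takes a point from world to camera coordinates). Camera axes: x right, y down, z forward; pixel columns grow to the right and rows downward; lengths in mm; the calibration is good to about 2 mm. A picture is of the moment at which its call begins. There is no depth.
- env.job_done(): hands the job in; it is judged then, once.
The state is a dict: "t": time; "joints": joint angles; "qvel": joint speeds; "tau": joint torques, N m; "eef_pos": TCP position; "tcp_rot": TCP orientation; "ft_force": force on the tool from outside, world axes, zero at the start; "moment": the same for the moment, N m; "opening": opening from 0.0 (shut) to 1.0 (fully open); "grip_force": force on a finger pad.
Only numpy, scipy, OpenCV 4.12 (cv2) and the standard library are available. Lean on these libraries where they do the work, as an engineer would, in place of code of your own. Each camera call takes 0.05 s, during which the arm holds its last target. There are 200 camera calls.

### The job

The jar on the beam balance is being weighed: using only the spring lever, bring the pointer gently to the zero line and keep it between the two short marks beside zero for at least six seconds. Then let go of the lever, leaving the pointer at rest between those marks. Do not touch the beam, pan or jar, never let the pointer swing right across to the far stop, and leave the other glassware alone.

Things in the scene. Friction and masses are not known exactly. Their poses are not given: they have to be found in the camera images.
- balance: Grey beam balance, fixed: base 520 mm long (its y) by 200 mm deep (its x), 30 mm high. Origin on the bench under the beam's axle; z up. The lever and round white dial (radius 46 mm, face at x = -64 mm) are on its -x side, the operator's; the pan is at its +y end, the white scale plate at its -y end. The beam swings in the plane x = 0, 140 mm above the bench.
- beam_tilt (a joint): Beam angle about the axle, rad. 0: level, pointer on the zero line; +: pan up, pointer down. Stops at -0.2 and +0.2; starts at rest at -0.2 (pan down, pointer at the top mark). Short marks at -0.06, +0.06. Nearly frictionless: period 3.4 to 4.4 s, a swing fades to a third in 30 s. I*a = k*(lever - tilt) + h*tilt - c*v - M; I = 0.017 kg m2, c = 0.0011 N m s/rad; k, h, M: see lever and beam.
- lever (a joint): Spring lever's angle about the same axle, rad. 0: upright; +: leaning to the balance's -y (pointer) side, which lifts the pan. Stops at -0.75, +0.75; starts between -0.74 and -0.62. It acts on the beam only through a soft spiral spring, k = 0.09 N m/rad. Friction of 0.3 N m (3 N at the grip) keeps it where it is left. Near balance 0.1 rad of lever shifts the beam's rest angle by 0.16 to 0.26 rad.
- beam: Aluminium beam bar, 345 mm plus pointer, with a steel cylinder poise (0.73 kg), a brass nut over the axle and the pan. Origin at the axle, y along the beam to the pan. It is top-heavy: h = 0.045 N m/rad nominal, 25 % more or less (hidden). The load moment M comes from the jar and is unknown: the lever angle that balances it level lies anywhere from -0.35 to 0.45 rad. Not to be touched.
- grip (a point): Centre of the lever's hand grip: a black cylinder, 28 mm in diameter, 50 mm long, along the balance's x, pointing to the operator, 100 mm from the axle. The flat lever bar is at its far (+x) end, 30 mm from this point. Pinch it from above (fingers closing along the balance's y); it can turn between the pads as the lever swings.
- axle (a point): Fixed point on the lever's axle, in the plane of the grip's centre: balance x = -112 mm, y = 0, 140 mm above the bench. At lever angle a the grip's centre is 100*sin(a) mm from it towards the balance's -y and 100*cos(a) mm above it.
- pointer_tip (a point): Tip of the dark pointer blade at the beam's -y end, 240 mm from the beam's axle, in the balance's plane x = 0.
- zero_mark (a point): Inner end of the zero line (the longest, thickest line) on the white scale plate just beyond the pointer tip. The two short marks are 14.5 mm above and below it, the end marks 48 mm.
- pan_top (a point): Centre of the top face of the round steel pan, 120 mm in diameter, 140 mm from the axle along the beam and 35 mm above it when level. The pan always stays level.
- jar: Covered weighing jar standing on the pan, 58 mm in diameter, 75 mm high, 0.35 kg within 7 % (hidden). Origin at the centre of its underside.
- amber_bottle: Bystander: brown reagent bottle, 72 mm in diameter, 160 mm high. Origin under its centre.
- flask: Bystander: stoppered volumetric flask, 100 mm in diameter, 220 mm high. Origin under its centre.
- tube_rack: Bystander: yellow test-tube rack with tubes, 75 x 220 x 111 mm. Origin under its centre.

How it is judged (in metres and radians):
On the way:
1. the pointer is kept between the two short marks beside zero for six seconds (value of joint beam_tilt between -0.06 and 0.06 rad), for 6 s.
At the end, for the whole second after the job is handed in: The lever is released; the pointer stays between the two short marks (beam within 0.06 rad of level) and slower than 0.08 rad/s; the jar stands upright on the pan within 40 mm of its centre (all of step 1 and velocity of joint beam_tilt between -0.08 and 0.08 rad/s and horizontal distance between jar and pan_top below 0.04 m and angle between jar's own z axis and vertical below 0.1 rad); the robot touches nothing.
It fails at once if the pointer swings right across to the far stop (beam past +0.19 rad) (value of joint beam_tilt above 0.19 rad).
It fails at once if the robot touches the beam or the pan (contact force between any of the fingers, the arm and beam above 0.3 N).
It fails at once if the robot touches the jar (contact force between any of the fingers, the arm and jar above 0.3 N).
It fails at once if a bystander is moved by more than 20 mm (distance of any of amber_bottle, flask, tube_rack from where it was at the start of the episode above 0.02 m).
It also fails if it takes over 61 s, if anything falls off the work surface, if the arm or the gripper's body presses on something with over 40 N, if the wrist force passes 120 N, or if a joint passes its speed limit or range.

## Working session

There is one attempt and no reset: what is moved stays moved. The work goes in short steps, Python scripts to look and compute and a tool call to move; the robot and the scene stay as the last step left them, time stands still between calls to the robot, and variables do not carry over. Pictures are saved under pics/ and viewed, at most 10 in all, crops included, and the job is handed in when it is done.

Besides the shell and the picture viewer there is one more tool, called in YAML: its name, and indented under it one key for each argument. step_arm: Moves the arm, as the interface text tells. Its arguments: {"type":"object","properties":{"moves":{"type":"array"},"grip":{"type":"number"}},"required":["moves"]}

```bash
mkdir -p pics; cat > h.py <<'E'
import cv2,numpy as np
from cell import env,optics
def shot(n,f=None):
    d=optics.read_camera(n); d={k:np.array(v) for k,v in d.items()}
    if f: cv2.imwrite('pics/'+f,d['pixels']); np.savez('pics/'+n+'.npz',**d)
    return d
def proj(d,p):
    p=np.atleast_2d(p); c=p@d['view'][:3,:3].T+d['view'][:3,3]; u=c@d['mtx'].T; return u[:,:2]/u[:,2:]
E
python3 - <<'E'
from h import *
a=shot('scene');b=shot('side')
for n,d in(('scene',a),('side',b)): np.savez('pics/'+n+'.npz',**d); cv2.imwrite(f'pics/{n}.png',cv2.resize(d['pixels'],(800,600),interpolation=cv2.INTER_CUBIC)); print(n,-d['view'][:3,:3].T@d['view'][:3,3])
print(env.state(),env.grip_depth)
E
```

```text
scene [1611.13701212 -608.18935363 1345.26394841]
side [  20.9522197  -844.5986676  1397.19078677]
{'t': 0.1, 'joints': array([ 1.04140804e+00,  4.91487497e-01,  1.55934996e+00,  1.80633590e-05,
        1.09173894e+00, -1.05627330e-01]), 'qvel': array([-0.00069833, -0.00083476, -0.00241233,  0.00036469, -0.00098243,
        0.0018348 ]), 'tau': array([ 2.87554656e-03, -6.13623333e+01, -2.58610386e+01,  6.94167917e-02,
        4.70435678e-02, -4.66943561e-05]), 'eef_pos': array([256.88107985, 569.54348265, 214.14078911]), 'tcp_rot': array([-3.14061608e+00, -1.19649966e-04,  2.71782330e+00]), 'ft_force': array([-0.61328495,  0.20474576,  0.28538098]), 'moment': array([-0.00832704, -0.0215496 , -0.02551926]), 'grip_force': 0.0, 'opening': 0.9963731895587686} -18.8
```

View pics/scene.png

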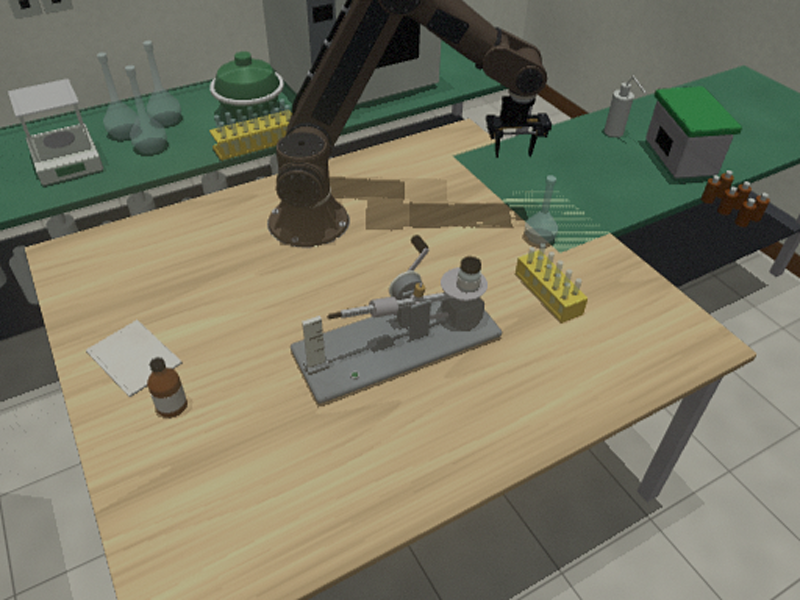

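View pics/side.png

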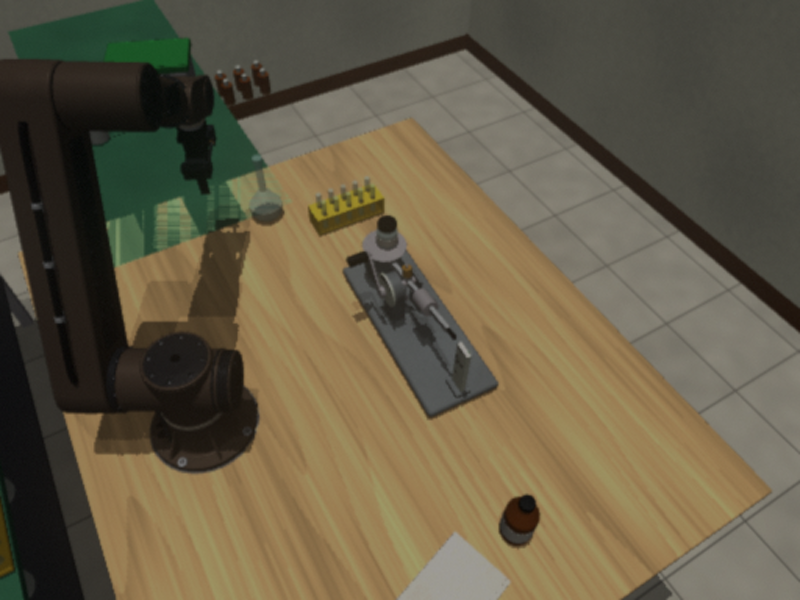

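Scene (800x600 picture): balance with its base corners near (292,350), (320,397), (500,332), grip at (419,243). Side: base corners near (345,268), (430,412), (496,383), grip at (357,259). I'll enlarge these.

```bash
python3 - <<'E'
import cv2,numpy as np
for n,(x,y,w,h) in dict(scene=(180,145,145,115),side=(210,130,115,140)).items():
    im=np.load(f'pics/{n}.npz')['pixels'][y:y+h,x:x+w]; s=5 if n=='scene' else 4
    im=cv2.resize(im,None,fx=s,fy=s,interpolation=cv2.INTER_CUBIC); cv2.imwrite(f'pics/{n}_c.png',cv2.convertScaleAbs(im,alpha=1.4))
E
```

```text
(no output)
```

View pics/scene_c.png

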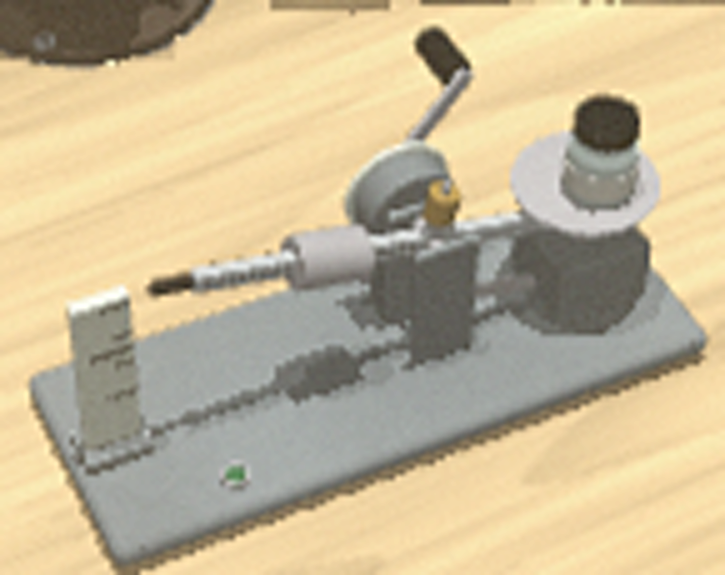

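View pics/side_c.png

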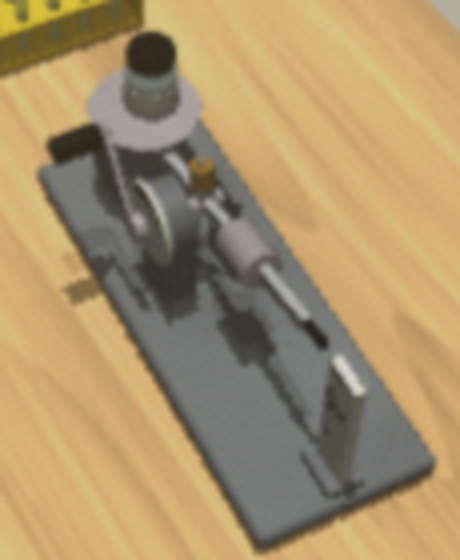

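```bash
cat > fit.py <<'E'
from h import *
from scipy.optimize import least_squares
D={n:dict(np.load(f'pics/{n}.npz')) for n in('scene','side')}
def G(a): return [-112,-100*np.sin(a),140+100*np.cos(a)]
obs=[('scene',(-100,-260,30),(31,380)),('scene',(100,-260,30),(118,558)),('scene',(100,260,30),(707,343)),
('side',(-100,260,30),(39,170)),('side',(-100,-260,30),(257,548)),('side',(100,-260,30),(435,464)),
('scene','g',(443,55)),('side','g',(75,143))]
def W(q,p):
    c,s=np.cos(q[2]),np.sin(q[2]); x,y,z=p; return np.array([q[0]+c*x-s*y,q[1]+s*x+c*y,z])
def res(q):
    r=[]
    for n,p,c in obs:
        o,s=((180,145),5) if n=='scene' else ((210,130),4)
        px=(np.array(c)+.5)/s-.5+o
        r.append(proj(D[n],W(q,G(q[3]) if p=='g' else p))[0]-px)
    return np.ravel(r)
if __name__=='__main__':
    for y0 in(0.3,-.3):
        f=least_squares(res,[600,50,y0,-.68],loss='soft_l1',x_scale=[100,100,.3,.3]); print(f.cost,f.x.round(4),f.fun.reshape(-1,2).round(2).tolist() if 1 else '')
    q=f.x; print('grip',W(q,G(q[3])),'axle',W(q,(-112,0,140)),'pan',W(q,(0,140,175)))
    np.save('q.npy',q)
E
python3 fit.py
```

```text
26.69608926702215 [ 5.85351e+02 -7.77060e+00 -6.82000e-02 -9.92600e-01] [[-0.78, -1.34], [-0.49, -0.1], [1.83, -0.37], [-1.1, -1.88], [-0.69, -1.72], [0.41, -0.88], [-6.11, 7.28], [2.72, 8.76]]
26.69608926800237 [ 5.85351e+02 -7.77060e+00 -6.82000e-02 -9.92600e-01] [[-0.78, -1.34], [-0.49, -0.1], [1.83, -0.37], [-1.1, -1.88], [-0.69, -1.72], [0.41, -0.88], [-6.11, 7.28], [2.72, 8.76]]
grip [479.31770577  83.41198046 194.65054506] axle [ 4.73611293e+02 -1.38930838e-01  1.40000000e+02] pan [594.89056443 131.90401034 175.        ]
```

```bash
cat > tri.py <<'E'
from fit import *
def px(n,c):
    o,s=((180,145),5) if n=='scene' else ((210,130),4); return (np.array(c)+.5)/s-.5+o
def tri(a,b):
    P=[D[n]['mtx']@D[n]['view'][:3] for n in('scene','side')]
    X=cv2.triangulatePoints(P[0],P[1],px('scene',a).reshape(2,1),px('side',b).reshape(2,1)); return (X[:3]/X[3]).ravel()
pts=dict(grip=((443,55),(75,143)),gtipfar=((426,36),(54,149)),barend=((463,75),(103,132)),nuttop=((443,183),(203,160)),cornPP=((31,380),(257,548)),corn2=((118,558),(435,464)),tip=((150,290),(325,345)),jarlid=((607,103),(151,42)),pan=((586,183),(146,105)),plateT1=((98,297),(349,372)))
for k,v in pts.items():
    X=tri(*v); print(k,X.round(1),(proj(D['scene'],X)[0]-px('scene',v[0])).round(2),(proj(D['side'],X)[0]-px('side',v[1])).round(2))
obs[:]=obs[:6]
for z in (30,):
    f=least_squares(lambda q:res([*q,0]),[600,50,0]); print(f.x,f.fun.reshape(-1,2).round(2).tolist())
E
python3 tri.py
```

```text
grip [480.9 108.6 222.3] [-0.24  0.27] [-0.2  -0.38]
gtipfar [458.  106.9 226.6] [-0.09  0.11] [-0.08 -0.15]
barend [511.  108.3 223.3] [-0.38  0.44] [-0.32 -0.6 ]
nuttop [588.   46.  199.6] [-0.26  0.28] [-0.21 -0.38]
cornPP [ 469.3 -260.7   20.9] [-0.5   0.42] [-0.46 -0.66]
corn2 [ 665.9 -272.8   25.4] [-0.29  0.24] [-0.24 -0.34]
tip [ 574.8 -192.9  190.1] [-0.05  0.05] [-0.05 -0.07]
jarlid [605.3 179.8 237.5] [-0.32  0.38] [-0.25 -0.48]
pan [598.  175.2 151. ] [-0.04  0.05] [-0.03 -0.06]
plateT1 [ 572.6 -232.6  200.3] [-0.12  0.11] [-0.1  -0.15]
[ 5.84896718e+02 -1.12165859e+01 -6.34606010e-02] [[-1.64, -0.86], [-1.16, 0.37], [1.02, -0.38], [-1.05, -1.17], [0.04, -0.97], [1.04, -0.38]]
```

```bash
cat > fit2.py <<'E'
from fit import *
from tri import px
def B(r,h,th): # beam point: r along y, h above
    return [0,r*np.cos(th)-h*np.sin(th),140+r*np.sin(th)+h*np.cos(th)]
T=-0.2  # + : pan up
def model(q):
    a,dx,dy=q[3:6]
    g=np.array(G(a)); g1=g-[25,0,0]; g2=g+[25,0,0]; t=B(-240,0,T); p=B(140,0,T); p=[0,p[1],p[2]+35]
    c=[(sx*100+dx,sy*260+dy,30) for sx,sy in((-1,-1),(1,-1),(1,1),(-1,1))]
    return [('scene',c[0],(31,380)),('scene',c[1],(118,558)),('scene',c[2],(707,343)),('side',c[3],(39,170)),('side',c[0],(257,548)),('side',c[1],(435,464)),
    ('scene',g,(443,55)),('side',g,(75,143)),('scene',t,(149,290)),('side',t,(325,345)),('scene',p,(586,183)),('side',p,(146,105))]
def r2(q): return np.ravel([proj(D[n],W(q,p))[0]-px(n,c) for n,p,c in model(q)])
f=least_squares(r2,[585,40,-.063,-.66,0,-40],x_scale=[100,100,.1,.1,30,30]);q=f.x
print(q.round(3));print(f.fun.reshape(-1,2).round(2).tolist())
np.save('q.npy',q)
g=W(q,G(q[3])); print('grip',g,'axle',W(q,(-112,0,140)))
s=env.state(); yaw=s['tcp_rot'][2]
tgt=W(q,np.array(G(q[3]))-[4,0,0]); d=tgt-s['eef_pos']
c,sn=np.cos(yaw),np.sin(yaw)
print('tx',d[0]*c+d[1]*sn,'ty',d[0]*sn-d[1]*c,'grasp tcp z',g[2]-18.8,'roll',-(np.pi+q[2]-yaw))
E
python3 fit2.py | tail -6
```

```text
[ 5.84896718e+02 -1.12165859e+01 -6.34606010e-02] [[-1.64, -0.86], [-1.16, 0.37], [1.02, -0.38], [-1.05, -1.17], [0.04, -0.97], [1.04, -0.38]]
[ 5.88881e+02  4.18500e+01 -6.30000e-02 -6.38000e-01 -6.22000e-01
 -5.32120e+01]
[[-1.64, -0.86], [-1.15, 0.37], [1.01, -0.38], [-1.05, -1.17], [0.05, -0.97], [1.04, -0.38], [-0.3, 0.66], [-0.17, -0.01], [0.08, 0.36], [-0.29, 0.41], [0.59, 0.38], [-0.54, 0.05]]
grip [480.87808188 108.373185   220.33726256] axle [477.10591265  48.94511938 140.        ]
tx -390.0733032558371 ty -329.68080207412413 grasp tcp z 201.53726256497737 roll -0.36037984955796576
```

step_arm:
  moves:
    - {"tz":-40}
    - {"tz":-80}
    - {"tx":-30,"ty":-25,"tz":-95,"roll":-0.1}
    - {"tx":-58,"ty":-49,"tz":-95,"roll":-0.2}
    - {"tx":-86,"ty":-73,"tz":-95,"roll":-0.3}
    - {"tx":-114,"ty":-97,"tz":-95,"roll":-0.36}
    - {"tx":-142,"ty":-121,"tz":-95,"roll":-0.36}
    - {"tx":-170,"ty":-145,"tz":-95,"roll":-0.36}
    - {"tx":-200,"ty":-170,"tz":-95,"roll":-0.36}
    - {"tx":-228,"ty":-194,"tz":-95,"roll":-0.36}
    - {"tx":-256,"ty":-217,"tz":-95,"roll":-0.36}
    - {"tx":-284,"ty":-240,"tz":-95,"roll":-0.36}
  grip: 80

```text
validation failed for argument at $.mo...
```

```bash
cat > go.py <<'E'
from h import *
from fit import W,G
q=np.load('q.npy'); s=env.state(); yaw=s['tcp_rot'][2]
tgt=W(q,np.array(G(q[3]))-[4,0,0]); d=tgt-s['eef_pos']; c,sn=np.cos(yaw),np.sin(yaw)
print(s['t'],s['eef_pos'],s['tcp_rot'],'tx',d[0]*c+d[1]*sn,'ty',d[0]*sn-d[1]*c,'tz',s['eef_pos'][2]-tgt[2]+18.8,'roll',yaw-np.pi-q[2],s['ft_force'])
E
python3 go.py
```

```text
0.1 [256.88107985 569.54348265 214.14078911] [-3.14061608e+00 -1.19649966e-04  2.71782330e+00] tx -390.0733032558371 ty -329.68080207412413 tz 12.603526546613342 roll -0.3603798495579658 [-0.61328495  0.20474576  0.28538098]
```

step_arm:
  moves:
    - {"tx":0,"ty":0,"tz":-40,"roll":0}
    - {"tx":0,"ty":0,"tz":-80,"roll":0}
    - {"tx":-30,"ty":-25,"tz":-95,"roll":-0.1}
    - {"tx":-58,"ty":-49,"tz":-95,"roll":-0.2}
    - {"tx":-86,"ty":-73,"tz":-95,"roll":-0.3}
    - {"tx":-114,"ty":-97,"tz":-95,"roll":-0.36}
    - {"tx":-142,"ty":-121,"tz":-95,"roll":-0.36}
    - {"tx":-170,"ty":-145,"tz":-95,"roll":-0.36}
    - {"tx":-200,"ty":-170,"tz":-95,"roll":-0.36}
    - {"tx":-228,"ty":-194,"tz":-95,"roll":-0.36}
    - {"tx":-256,"ty":-217,"tz":-95,"roll":-0.36}
    - {"tx":-284,"ty":-240,"tz":-95,"roll":-0.36}
  grip: 80

```text
t: 1.1
eef_pos: [417.5, 232.4, 309.6]
tcp_rot: [3.142, -0.0, 3.078]
ft_force: [1.0, 0.9, -0.0]
opening: 0.84
grip_force: 0.0
```

```bash
cat > go.py <<'E'
from h import *
from fit import W,G
q=np.load('q.npy'); s=env.state(); yaw=s['tcp_rot'][2]
tgt=W(q,np.array(G(q[3]))-[4,0,0]); d=tgt-s['eef_pos']; c,sn=np.cos(yaw),np.sin(yaw)
print(s['t'],s['eef_pos'],s['tcp_rot'],'tx',d[0]*c+d[1]*sn,'ty',d[0]*sn-d[1]*c,'tz',s['eef_pos'][2]-tgt[2]+18.8,'roll',yaw-np.pi-q[2],s['ft_force'])
E
python3 go.py
```

```text
1.1 [417.47001489 232.42743929 309.60475589] [ 3.14153333e+00 -6.25910017e-05  3.07785974e+00] tx -67.1803201691939 ty -119.76532073433711 tz 108.0674933205501 roll -0.00034341118391760517 [ 1.02465821  0.88601158 -0.02509293]
```

step_arm:
  moves:
    - {"tx":-19,"ty":-34,"tz":0,"roll":0}
    - {"tx":-37,"ty":-66,"tz":0,"roll":0}
    - {"tx":-53,"ty":-96,"tz":0,"roll":0}
    - {"tx":-67,"ty":-121,"tz":0,"roll":0}
    - {"tx":-67,"ty":-121,"tz":30,"roll":0}
    - {"tx":-67,"ty":-121,"tz":60,"roll":0}
    - {"tx":-67,"ty":-121,"tz":60,"roll":0}
    - {"tx":-67,"ty":-121,"tz":60,"roll":0}

```text
t: 1.77
eef_pos: [475.9, 109.1, 249.2]
tcp_rot: [-3.141, -0.003, 3.078]
ft_force: [0.7, 0.4, 0.6]
opening: 0.844
grip_force: 0.0
```

```bash
cat > tilt.py <<'E'
from h import *
from fit import W
from scipy.ndimage import map_coordinates
q=np.load('q.npy')
ths=np.arange(-.23,.231,.002)
def tilt(d):
    g=cv2.cvtColor(d['pixels'],cv2.COLOR_BGR2GRAY).astype(float); sc=[]
    for th in ths:
        def m(off,r0=208,r1=238):
            P=[W(q,(0,-r*np.cos(th)+off*np.sin(th),140-r*np.sin(th)+off*np.cos(th))) for r in np.linspace(r0,r1,12)]
            u=proj(d,P); return map_coordinates(g,[u[:,1],u[:,0]],order=1).mean()
        sc.append(m(0)*2-m(8)-m(-8))
    sc=np.array(sc); i=int(sc.argmin()); k=slice(max(i-6,0),i+7); p=np.polyfit(ths[k],sc[k],2)
    return (-p[1]/2/p[0] if p[0]>0 else ths[i]), sc[i]
E
python3 - <<'E'
from tilt import *
import go
d=shot('scene','s2.png'); print('tilt',tilt(d), tilt(dict(np.load('pics/scene.npz'))))
w=shot('wrist','w1.png')
cr=cv2.resize(d['pixels'][145:260,180:325],None,fx=3,fy=3,interpolation=cv2.INTER_CUBIC)
cv2.imwrite('pics/c2.png',np.vstack([cv2.resize(w['pixels'],(435,326)),cv2.resize(cr,(435,270))[:270]]))
E
```

```text
1.7667 [475.94214818 109.07335536 249.24467527] [-3.14123424e+00 -2.78053970e-03  3.07764752e+00] tx -0.9705882633997424 ty -0.38554800281377427 tz 47.70741270067943 roll -0.0005556356097851517 [0.71077398 0.41985332 0.63756116]
tilt (np.float64(-0.20008464245092028), np.float64(-104.44605785587133)) (np.float64(-0.20008464245092028), np.float64(-104.44605785587133))
```

View pics/c2.png

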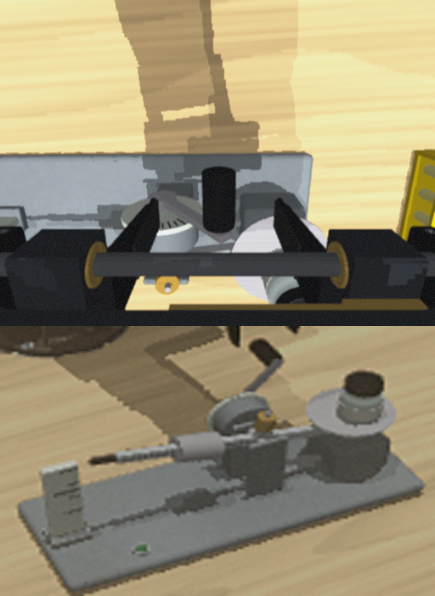

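The wrist view shows the black grip at (218,200), midway between the fingers (150 and 280), and the jar and pan clear of them. The lower crop shows the pointer still at the top mark. I'll descend and close.

step_arm:
  moves:
    - {"tx":0,"ty":0,"tz":25,"roll":0}
    - {"tx":0,"ty":0,"tz":47,"roll":0}
    - {"tx":0,"ty":0,"tz":47,"roll":0}
    - {"tx":0,"ty":0,"tz":47,"roll":0}

```text
t: 2.2
eef_pos: [476.6, 109.5, 203.7]
tcp_rot: [3.141, 0.0, 3.078]
ft_force: [0.3, -0.2, -0.1]
opening: 0.838
grip_force: 0.0
```

step_arm:
  moves:
    - {"tx":0,"ty":0,"tz":0,"roll":0}
    - {"tx":0,"ty":0,"tz":0,"roll":0}
    - {"tx":0,"ty":0,"tz":0,"roll":0}
    - {"tx":0,"ty":0,"tz":0,"roll":0}
    - {"tx":0,"ty":0,"tz":0,"roll":0}
    - {"tx":0,"ty":0,"tz":0,"roll":0}
    - {"tx":0,"ty":0,"tz":0,"roll":0}
    - {"tx":0,"ty":0,"tz":0,"roll":0}
  grip: 20

```text
t: 2.87
eef_pos: [476.4, 109.1, 202.7]
tcp_rot: [3.142, 0.0, 3.078]
ft_force: [0.0, -0.9, 0.1]
opening: 0.338
grip_force: 0.0
```

```bash
cat > lev.py <<'E'
from tilt import *
def lever(s=None):
    s=s or env.state(); ax=W(q,(-112,0,140)); e=s['eef_pos']-ax
    by=-np.sin(q[2])*e[0]+np.cos(q[2])*e[1]; bz=e[2]+18.8; return np.arctan2(-by,bz),np.hypot(by,bz),by,bz
def track(n):
    o=[]
    for _ in range(n):
        t=env.state()['t']; d=shot('scene'); o.append((round(float(t),3),round(float(tilt(d)[0]),4)))
    return o
E
python3 -c "
from lev import *
s=env.state();print(s['t'],s['eef_pos'],lever(),s['ft_force'],s['opening'],s['grip_force'],track(1))"
```

```text
2.8667 [476.35808057 109.13730885 202.6551594 ] (np.float64(-0.6350612098818256), np.float64(101.18208559474628), np.float64(60.02392400355072), np.float64(81.45515939778481)) [ 0.0247611  -0.90327922  0.13122338] 0.3378505426830632 0.004365169879747555 [(2.867, -0.2009)]
```

step_arm:
  moves:
    - {"tx":0,"ty":0,"tz":0,"roll":0}
    - {"tx":0,"ty":0,"tz":0,"roll":0}
    - {"tx":0,"ty":0,"tz":0,"roll":0}
    - {"tx":0,"ty":-3,"tz":-2.1,"roll":0}
    - {"tx":0,"ty":-6,"tz":-4,"roll":0}
    - {"tx":0,"ty":-9,"tz":-5.9,"roll":0}
    - {"tx":0,"ty":-11.4,"tz":-7.3,"roll":0}
    - {"tx":0,"ty":-11.4,"tz":-7.3,"roll":0}
    - {"tx":0,"ty":-11.4,"tz":-7.3,"roll":0}

```text
t: 3.67
eef_pos: [476.1, 100.0, 211.6]
tcp_rot: [3.137, 0.003, 3.077]
ft_force: [-4.7, 17.2, 18.2]
opening: 0.286
grip_force: 30.0
```

```bash
cat > st.py <<'E'
from lev import *
import sys
s=env.state();print(round(float(s['t']),2),'lever',np.round(lever(),3),s['ft_force'].round(1),'open',round(float(s['opening'])*95.1,1),round(float(s['grip_force']),1),track(int(sys.argv[1])))
a=lever()[0]
for v in sys.argv[2:]:
    b=float(v); print('to',b,'ty',round(-100*(np.sin(b)-np.sin(a)),1),'tz',round(-100*(np.cos(b)-np.cos(a)),1))
E
python3 st.py 1 -.45 -.4 -.35
```

```text
3.67 lever [ -0.512 103.746  50.843  90.433] [-4.7 17.2 18.2] open 27.2 30.0 [(3.667, -0.2008)]
to -0.45 ty -5.5 tz -2.9
to -0.4 ty -10.1 tz -4.9
to -0.35 ty -14.7 tz -6.8
```

step_arm:
  moves:
    - {"tx":0,"ty":-1,"tz":-2,"roll":0}
    - {"tx":0,"ty":-3,"tz":-4,"roll":0}
    - {"tx":0,"ty":-5,"tz":-5.7,"roll":0}
    - {"tx":0,"ty":-7.2,"tz":-7.3,"roll":0}
    - {"tx":0,"ty":-7.2,"tz":-7.3,"roll":0}
    - {"tx":0,"ty":-7.2,"tz":-7.3,"roll":0}

```text
t: 4.22
eef_pos: [475.6, 91.5, 217.9]
tcp_rot: [3.139, 0.002, 3.077]
ft_force: [-1.0, 7.4, 6.5]
opening: 0.288
grip_force: 30.0
```

```bash
python3 st.py 1
```

```text
4.22 lever [ -0.413 105.617  42.416  96.725] [-1.   7.4  6.5] open 27.3 30.0 [(4.217, -0.2004)]
```

```bash
python3 - <<'E'
from lev import *
d=dict(np.load('pics/scene.npz'));e=dict(np.load('pics/side.npz'))
for a in(-.6,-.65,-.7,-.75):
    P=[W(q,(-82,-r*np.sin(a),140+r*np.cos(a))) for r in(40,60,100)]
    P.append(W(q,(-112,-100*np.sin(a),140+100*np.cos(a))))
    print(a,((proj(d,P)-[180,145])*5).round(0).tolist(),((proj(e,P)-[210,130])*4).round(0).tolist())
a=shot('scene')['pixels'][140:200,240:310];b=shot('side')['pixels'][140:210,210:280]
cv2.imwrite('pics/c3.png',np.hstack([cv2.resize(x,(400,400),interpolation=cv2.INTER_CUBIC) for x in(cv2.copyMakeBorder(a,0,10,0,0,0),b)]))
E
```

```text
-0.6 [[413.0, 137.0], [426.0, 117.0], [453.0, 78.0], [436.0, 55.0]] [[118.0, 189.0], [113.0, 170.0], [102.0, 132.0], [74.0, 142.0]]
-0.65 [[415.0, 137.0], [429.0, 118.0], [458.0, 79.0], [441.0, 57.0]] [[117.0, 189.0], [112.0, 170.0], [101.0, 131.0], [72.0, 141.0]]
-0.7 [[416.0, 138.0], [432.0, 119.0], [462.0, 81.0], [445.0, 58.0]] [[117.0, 189.0], [111.0, 169.0], [99.0, 131.0], [71.0, 141.0]]
-0.75 [[418.0, 138.0], [434.0, 120.0], [466.0, 83.0], [449.0, 60.0]] [[116.0, 188.0], [110.0, 169.0], [97.0, 131.0], [69.0, 140.0]]
```

View pics/c3.png

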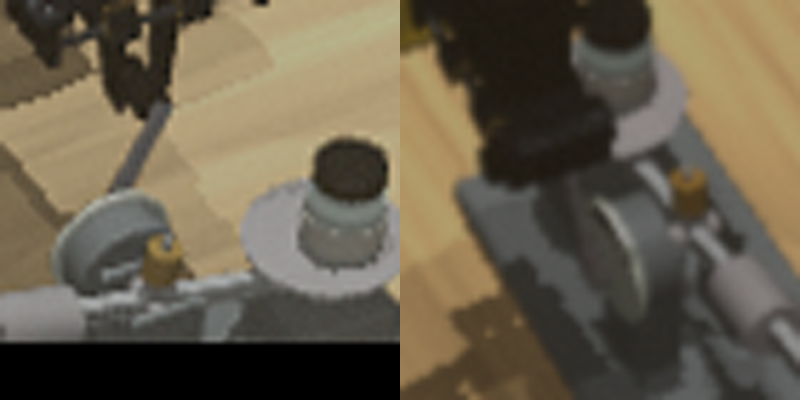

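The bar in the left crop runs (120,188) to (163,105), i.e. lever about -0.48; the balance y of my axle is off by about 4 mm, so I'll take the lever angle from the tool's y alone.

step_arm:
  moves:
    - {"tx":0,"ty":-1.2,"tz":-0.6,"roll":0}
    - {"tx":0,"ty":-2.4,"tz":-1.1,"roll":0}
    - {"tx":0,"ty":-3.6,"tz":-1.7,"roll":0}
    - {"tx":0,"ty":-4.8,"tz":-2.2,"roll":0}
    - {"tx":0,"ty":-4.8,"tz":-2.2,"roll":0}
    - {"tx":0,"ty":-4.8,"tz":-2.2,"roll":0}

```text
t: 4.87
eef_pos: [475.4, 87.3, 220.4]
tcp_rot: [3.138, 0.002, 3.077]
ft_force: [-0.7, 11.7, 10.0]
opening: 0.285
grip_force: 30.0
```

```bash
cat > st.py <<'E'
from lev import *
import sys
# args: nshots, total commanded ty, tz since the grasp, then target lever angles
n=int(sys.argv[1]); cy=60.02+float(sys.argv[2]); cz=81.46-float(sys.argv[3])
s=env.state(); _,_,by,bz=lever(); a=-np.arcsin((by+3.8)/100)
print(round(float(s['t']),2),'lever',round(a,3),'zoff',round(bz-100*np.cos(a),1),'lag',round(by-cy,2),round(bz-cz,2),s['ft_force'].round(1))
print(track(n))
for v in sys.argv[4:]:
    b=float(v); print('to',b,'ty',round(-100*(np.sin(b)-np.sin(a))+by-cy-.8,1),'tz',round(cz-100*np.cos(b)-7,1))
E
python3 st.py 1 -23.4 -16.8 -.36 -.3
```

```text
4.87 lever -0.433 zoff 8.4 lag 1.58 0.92 [-0.7 11.7 10. ]
[(4.867, -0.201)]
to -0.36 ty -6.0 tz -2.3
to -0.3 ty -11.7 tz -4.3
```

step_arm:
  moves:
    - {"tx":0,"ty":-1.6,"tz":-0.9,"roll":0}
    - {"tx":0,"ty":-3.2,"tz":-1.7,"roll":0}
    - {"tx":0,"ty":-4.8,"tz":-2.4,"roll":0}
    - {"tx":0,"ty":-6.4,"tz":-3,"roll":0}
    - {"tx":0,"ty":-6.4,"tz":-3,"roll":0}
    - {"tx":0,"ty":-6.4,"tz":-3,"roll":0}

```text
t: 5.42
eef_pos: [475.0, 81.0, 223.7]
tcp_rot: [3.138, 0.002, 3.077]
ft_force: [-2.9, 12.2, 13.3]
opening: 0.288
grip_force: 30.0
```

```bash
sed -i 's/+by-cy-.8,1/,1/; s/(b)-7,1/(b)-8,1/' st.py; python3 st.py 1 -29.8 -19.8 -.3
```

```text
5.42 lever -0.365 zoff 9.1 lag 1.69 1.28 [-2.9 12.2 13.3]
[(5.417, -0.1971)]
to -0.3 ty -6.2 tz -2.3
```

```bash
python3 st.py 5 -29.8 -19.8
```

```text
5.47 lever -0.365 zoff 9.1 lag 1.69 1.29 [-2.4 12.  12.3]
[(5.467, -0.1974), (5.517, -0.197), (5.567, -0.1977), (5.617, -0.1977), (5.667, -0.1947)]
```

```bash
python3 st.py 8 -29.8 -19.8
```

```text
5.72 lever -0.365 zoff 9.2 lag 1.71 1.32 [-2.2 11.5 13.6]
[(5.717, -0.1942), (5.767, -0.1945), (5.817, -0.1925), (5.867, -0.1907), (5.917, -0.1889), (5.967, -0.1879), (6.017, -0.182), (6.067, -0.1821)]
```

step_arm:
  moves:
    - {"tx":0,"ty":-1.4,"tz":-0.5,"roll":0}
    - {"tx":0,"ty":-2.8,"tz":-0.9,"roll":0}
    - {"tx":0,"ty":-2.8,"tz":-0.9,"roll":0}

```text
t: 6.37
eef_pos: [474.9, 78.5, 225.0]
tcp_rot: [3.137, 0.003, 3.077]
ft_force: [-3.2, 14.7, 16.2]
opening: 0.291
grip_force: 30.0
```

```bash
cat > est.py <<'E'
from lev import *
import sys,json,os
from scipy.integrate import odeint
from scipy.optimize import least_squares
F='log.json'
if os.path.exists(F): L=json.load(open(F))
else: L=dict(lev=[[4.95,-.433],[5.28,-.365],[6.14,-.365]],th=[[4.867,-.201],[5.417,-.1971],[5.467,-.1974],[5.517,-.197],[5.567,-.1977],[5.617,-.1977],[5.667,-.1947],[5.717,-.1942],[5.767,-.1945],[5.817,-.1925],[5.867,-.1907],[5.917,-.1889],[5.967,-.1879],[6.017,-.182],[6.067,-.1821]])
# args: nshots, time lever started, time lever arrived
n=int(sys.argv[1]); s=env.state(); _,_,by,bz=lever(); a=float(-np.arcsin((by+3.8)/100)); t=float(s['t'])
if len(sys.argv)>2:
    L['lev']+=[[float(sys.argv[2]),L['lev'][-1][1]],[float(sys.argv[3]),a]]
L['lev'].append([t,a])
th=track(n); L['th']+=[list(map(float,x)) for x in th]; json.dump(L,open(F,'w'))
lt,lv=np.array(L['lev']).T; T,Y=np.array(L['th']).T
I,c,k=.017,.0011,.09
def sim(h,M,te,lvf=None,t0=4.8,dt=.01):
    N=int(round((te-t0)/dt)); x,v=-.2,0.; X=np.empty((N+1,3)); ls=np.interp(t0+dt*np.arange(N+1),lt,lv)
    if lvf: ls=np.where(t0+dt*np.arange(N+1)>lt[-1],lvf,ls)
    for i in range(N+1):
        X[i]=(t0+i*dt,x,v); v+=dt*(k*(ls[i]-x)+h*x-c*v-M)/I; x+=dt*v
        if x<-.2: x,v=-.2,max(v,0)
    return X
def res(p):
    X=sim(p[0]*.045,p[1]*.09,T[-1]+.02); return np.r_[(np.interp(T,X[:,0],X[:,1])-Y)/.002,(p[0]-1)/.15]
best=min((least_squares(res,[1,m],x_scale=[.1,.02],diff_step=1e-4,loss='soft_l1') for m in(-.33,-.28,-.24)),key=lambda f:f.cost)
h,M=best.x[0]*.045,best.x[1]*.09
te=T[-1]+.05
if __name__=='__main__':
    X=sim(h,M,te+5); eq=(k*lv[-1]-M)/(k-h)
    print('t',round(t,2),'lever',round(a,4),'h/nom',best.x[0].round(3),'a_bal',best.x[1].round(4),'rms',(np.std(best.fun[:-1])*.002).round(4),'eq',round(eq,3),'lag',s['ft_force'].round(1),'bz-off',round(bz-100*np.cos(a),1))
    print('obs',th[-3:])
    j=lambda tt:X[int(round((tt-4.8)/.01))]
    print('pred if lever held',[(round(float(tt),2),*map(float,j(tt)[1:].round(3))) for tt in np.arange(te,te+4,.25)])
E
python3 est.py 4 6.13 6.32
```

```text
t 6.37 lever -0.3376 h/nom 0.972 a_bal -0.2727 rms 0.0015 eq -0.126 lag [-3.2 14.7 16.2] bz-off 9.4
obs [(6.417, -0.1715), (6.467, -0.1684), (6.517, -0.1628)]
pred if lever held [(6.57, -0.16, 0.073), (6.82, -0.14, 0.088), (7.07, -0.118, 0.089), (7.32, -0.097, 0.074), (7.57, -0.082, 0.048), (7.82, -0.074, 0.014), (8.07, -0.075, -0.022), (8.32, -0.085, -0.053), (8.57, -0.101, -0.075), (8.82, -0.122, -0.085), (9.07, -0.142, -0.08), (9.32, -0.16, -0.062), (9.57, -0.172, -0.033), (9.82, -0.176, -0.0), (10.07, -0.172, 0.033), (10.32, -0.16, 0.059)]
```

step_arm:
  moves:
    - {"tx":0,"ty":-2.1,"tz":-0.7,"roll":0}
    - {"tx":0,"ty":-2.1,"tz":-0.7,"roll":0}
    - {"tx":0,"ty":-2.1,"tz":-0.7,"roll":0}

```text
t: 6.82
eef_pos: [474.7, 76.3, 225.6]
tcp_rot: [3.138, 0.003, 3.077]
ft_force: [-3.5, 11.8, 17.2]
opening: 0.287
grip_force: 30.0
```

```bash
python3 est.py 6 6.58 6.74
```

```text
t 6.82 lever -0.3146 h/nom 0.95 a_bal -0.2706 rms 0.0014 eq -0.084 lag [-3.5 11.8 17.2] bz-off 9.3
obs [(6.967, -0.1207), (7.017, -0.1146), (7.067, -0.1107)]
pred if lever held [(7.12, -0.101, 0.135), (7.37, -0.067, 0.133), (7.62, -0.037, 0.109), (7.87, -0.015, 0.067), (8.12, -0.005, 0.014), (8.37, -0.008, -0.04), (8.62, -0.024, -0.087), (8.87, -0.051, -0.118), (9.12, -0.082, -0.129), (9.37, -0.113, -0.117), (9.62, -0.139, -0.086), (9.87, -0.155, -0.041), (10.12, -0.158, 0.011), (10.37, -0.149, 0.06), (10.62, -0.129, 0.098), (10.87, -0.101, 0.118), (11.12, -0.071, 0.119)]
```

step_arm:
  moves:
    - {"tx":0,"ty":0,"tz":0,"roll":0}
    - {"tx":0,"ty":0,"tz":0,"roll":0}
    - {"tx":0,"ty":0,"tz":0,"roll":0}
    - {"tx":0,"ty":0,"tz":0,"roll":0}
    - {"tx":0,"ty":0,"tz":0,"roll":0}
    - {"tx":0,"ty":0,"tz":0,"roll":0}

```text
t: 7.62
eef_pos: [474.7, 76.3, 225.6]
tcp_rot: [3.138, 0.003, 3.077]
ft_force: [-3.1, 12.3, 16.4]
opening: 0.285
grip_force: 30.0
```

```bash
python3 est.py 6
```

```text
t 7.62 lever -0.3144 h/nom 0.812 a_bal -0.2578 rms 0.0036 eq -0.095 lag [-3.1 12.3 16.4] bz-off 9.3
obs [(7.767, -0.0356), (7.817, -0.0319), (7.867, -0.0315)]
pred if lever held [(7.92, -0.03, 0.032), (8.17, -0.029, -0.021), (8.42, -0.041, -0.068), (8.67, -0.063, -0.102), (8.92, -0.09, -0.116), (9.17, -0.119, -0.107), (9.42, -0.142, -0.078), (9.67, -0.156, -0.034), (9.92, -0.158, 0.015), (10.17, -0.148, 0.061), (10.42, -0.128, 0.095), (10.67, -0.102, 0.109), (10.92, -0.076, 0.103), (11.17, -0.053, 0.077), (11.42, -0.039, 0.036), (11.67, -0.036, -0.01)]
```

step_arm:
  moves:
    - {"tx":0,"ty":-2.5,"tz":-0.8,"roll":0}
    - {"tx":0,"ty":-4.5,"tz":-1.4,"roll":0}
    - {"tx":0,"ty":-4.5,"tz":-1.4,"roll":0}
    - {"tx":0,"ty":-4.5,"tz":-1.4,"roll":0}

```text
t: 8.25
eef_pos: [474.5, 71.5, 226.9]
tcp_rot: [3.138, 0.003, 3.077]
ft_force: [-2.9, 11.6, 15.9]
opening: 0.289
grip_force: 30.0
```

```bash
python3 est.py 5 7.93 8.14; python3 - <<'E'
from tilt import *
import json
print(json.load(open('log.json'))['th'][-17:])
d=shot('scene'); print(tilt(d))
cv2.imwrite('pics/c4.png',cv2.resize(d['pixels'][185:245,185:275],None,fx=8,fy=8,interpolation=cv2.INTER_CUBIC))
E
```

```text
t 8.25 lever -0.2647 h/nom 0.822 a_bal -0.2586 rms 0.0041 eq -0.01 lag [-2.9 11.6 15.9] bz-off 9.2
obs [(8.35, -0.0346), (8.4, -0.0195), (8.45, -0.0165)]
pred if lever held [(8.5, -0.018, 0.026), (8.75, -0.011, 0.028), (9.0, -0.004, 0.026), (9.25, 0.002, 0.018), (9.5, 0.005, 0.007), (9.75, 0.005, -0.005), (10.0, 0.002, -0.016), (10.25, -0.003, -0.024), (10.5, -0.009, -0.027), (10.75, -0.016, -0.025), (11.0, -0.021, -0.018), (11.25, -0.024, -0.008), (11.5, -0.025, 0.003), (11.75, -0.023, 0.014), (12.0, -0.018, 0.022), (12.25, -0.012, 0.025)]
[[6.817, -0.137], [6.867, -0.1328], [6.917, -0.127], [6.967, -0.1207], [7.017, -0.1146], [7.067, -0.1107], [7.617, -0.0644], [7.667, -0.0487], [7.717, -0.0498], [7.767, -0.0356], [7.817, -0.0319], [7.867, -0.0315], [8.25, -0.0226], [8.3, -0.0218], [8.35, -0.0346], [8.4, -0.0195], [8.45, -0.0165]]
(np.float64(-0.008299076223828918), np.float64(-70.81517218135627))
```

View pics/c4.png

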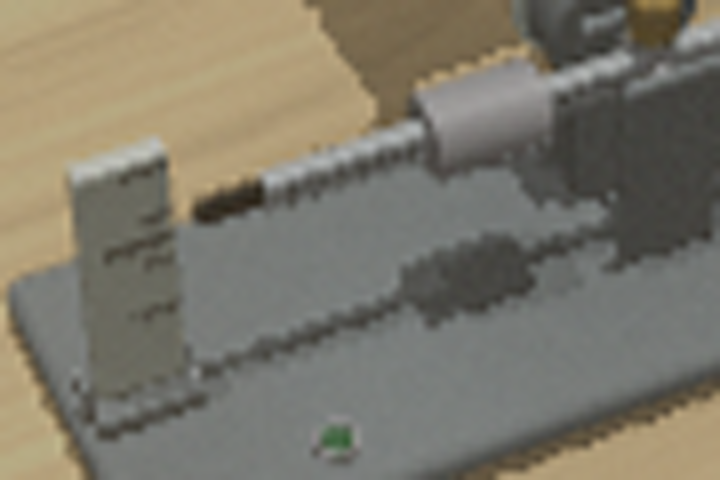

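The pointer tip is at (195,213), and the zero line's inner end is at about (178,235). The pointer crosses the edge of the base here, which biases my matched filter. I'll switch to a dark-blob centroid.

```bash
cat >> tilt.py <<'E'
tilt_old=tilt
def BP(r,th,off=0): return W(q,(0,-r*np.cos(th)+off*np.sin(th),140-r*np.sin(th)+off*np.cos(th)))
def tilt(d):
    g=cv2.cvtColor(d['pixels'],cv2.COLOR_BGR2GRAY).astype(float)
    c=proj(d,[BP(224,t) for t in ths]); x0,x1=int(c[:,0].min())-8,int(c[:,0].max())+9; y0,y1=int(c[:,1].min())-8,int(c[:,1].max())+9
    R=g[y0:y1,x0:x1]; m=(R<62).astype(np.uint8); n,lb,stt,cen=cv2.connectedComponentsWithStats(m,connectivity=8)
    if n<2: return np.nan,0
    # component nearest to path, largest
    i=1+int(np.argmax(stt[1:,4])); w=np.clip(90-R,0,None)*(cv2.dilate((lb==i).astype(np.uint8),np.ones((3,3)))>0)
    Y,X=np.mgrid[y0:y1,x0:x1]; u=np.array([(w*X).sum(),(w*Y).sum()])/w.sum()
    return float(np.interp(u[1],c[:,1],ths)), (u.round(1).tolist(),int(stt[i,4]))
E
python3 - <<'E'
from tilt import *
d=dict(np.load('pics/scene.npz')); print(tilt(d))
im=cv2.resize(cv2.imread('pics/c4.png'),None,fx=1/8,fy=1/8,interpolation=cv2.INTER_AREA)
full=d['pixels'].copy(); full[185:245,185:275]=im; e=dict(d,pixels=full); print(tilt(e),tilt_old(e))
f=shot('scene');print(env.state()['t'],tilt(f),tilt_old(f))
for th in(-.2,-.05,0,.05): print(th,((proj(d,[BP(240,th),BP(210,th),BP(224,th)])-[185,185])*8).round().tolist())
E
```

```text
(-0.2121803972520334, ([214.1, 201.7], 19))
(-0.019916865909050993, ([213.4, 210.1], 19)) (np.float64(-0.014130490639125049), np.float64(-68.4257259267971))
8.6 (-0.01779786491312096, ([213.4, 210.2], 19)) (np.float64(-0.008715091357353606), np.float64(-72.23456573679222))
-0.2 [[196.0, 144.0], [256.0, 133.0], [228.0, 138.0]]
-0.05 [[191.0, 200.0], [251.0, 182.0], [223.0, 191.0]]
0 [[192.0, 218.0], [252.0, 198.0], [224.0, 207.0]]
0.05 [[194.0, 235.0], [253.0, 213.0], [226.0, 223.0]]
```

```bash
cat >> tilt.py <<'E'
tilt_blob=tilt
def tilt(d):
    b=tilt_blob(d)[0]+.01; o=tilt_old(d)[0]; return ((b+o)/2,0) if abs(b-o)<.02 else (b,0)
E
python3 - <<'E'
import json
L=json.load(open('log.json')); L['th']=[x for x in L['th'] if not 7.6<x[0]<8.37]; json.dump(L,open('log.json','w'))
E
python3 est.py 10; tail -c 300 log.json
```

```text
t 8.6 lever -0.265 h/nom 0.845 a_bal -0.2609 rms 0.0017 eq -0.007 lag [-1.9 11.3 16.6] bz-off 9.2
obs [(8.95, -0.0011), (9.0, -0.0007), (9.05, -0.0003)]
pred if lever held [(9.1, 0.004, 0.022), (9.35, 0.008, 0.011), (9.6, 0.009, -0.001), (9.85, 0.007, -0.012), (10.1, 0.003, -0.022), (10.35, -0.003, -0.027), (10.6, -0.01, -0.027), (10.85, -0.016, -0.022), (11.1, -0.021, -0.013), (11.35, -0.022, -0.001), (11.6, -0.021, 0.01), (11.85, -0.017, 0.019), (12.1, -0.012, 0.025), (12.35, -0.005, 0.026), (12.6, 0.001, 0.022), (12.85, 0.005, 0.014)]
 [6.817, -0.137], [6.867, -0.1328], [6.917, -0.127], [6.967, -0.1207], [7.017, -0.1146], [7.067, -0.1107], [8.4, -0.0195], [8.45, -0.0165], [8.6, -0.008], [8.65, -0.0067], [8.7, -0.0045], [8.75, -0.0045], [8.8, -0.0037], [8.85, -0.0024], [8.9, 0.0], [8.95, -0.0011], [9.0, -0.0007], [9.05, -0.0003]]}
```

step_arm:
  moves:
    - {"tx":0,"ty":0,"tz":0,"roll":0}
    - {"tx":0,"ty":0,"tz":0,"roll":0}
    - {"tx":0,"ty":0,"tz":0,"roll":0}
    - {"tx":0,"ty":0,"tz":0,"roll":0}
    - {"tx":0,"ty":0,"tz":0,"roll":0}
    - {"tx":0,"ty":0,"tz":0,"roll":0}
    - {"tx":0,"ty":0,"tz":0,"roll":0}
    - {"tx":0,"ty":0,"tz":0,"roll":0}
    - {"tx":0,"ty":0,"tz":0,"roll":0}
    - {"tx":0,"ty":0,"tz":0,"roll":0}

```text
t: 9.93
eef_pos: [474.5, 71.5, 226.9]
tcp_rot: [3.138, 0.003, 3.077]
ft_force: [-2.3, 11.0, 15.4]
opening: 0.29
grip_force: 30.0
```

```bash
python3 est.py 3 |head -2
```

```text
t 9.93 lever -0.2649 h/nom 0.842 a_bal -0.2604 rms 0.0032 eq -0.008 lag [-2.3 11.  15.4] bz-off 9.2
obs [(9.933, -0.0044), (9.983, -0.0056), (10.033, -0.0067)]
```

step_arm:
  moves:
    - {"tx":0,"ty":0,"tz":0,"roll":0}
    - {"tx":0,"ty":0,"tz":0,"roll":0}
    - {"tx":0,"ty":0,"tz":0,"roll":0}
    - {"tx":0,"ty":0,"tz":0,"roll":0}
    - {"tx":0,"ty":0,"tz":0,"roll":0}
    - {"tx":0,"ty":0,"tz":0,"roll":0}
    - {"tx":0,"ty":0,"tz":0,"roll":0}
    - {"tx":0,"ty":0,"tz":0,"roll":0}
    - {"tx":0,"ty":0,"tz":0,"roll":0}
    - {"tx":0,"ty":0,"tz":0,"roll":0}

```text
t: 10.92
eef_pos: [474.5, 71.5, 226.9]
tcp_rot: [3.138, 0.003, 3.077]
ft_force: [-2.4, 11.1, 15.4]
opening: 0.289
grip_force: 30.0
```

```bash
python3 est.py 3
```

```text
t 10.92 lever -0.2649 h/nom 0.841 a_bal -0.2599 rms 0.0036 eq -0.009 lag [-2.4 11.1 15.4] bz-off 9.2
obs [(10.917, -0.0265), (10.967, -0.0276), (11.017, -0.0291)]
pred if lever held [(11.07, -0.022, -0.013), (11.32, -0.024, -0.002), (11.57, -0.023, 0.009), (11.82, -0.019, 0.019), (12.07, -0.014, 0.024), (12.32, -0.007, 0.026), (12.57, -0.001, 0.022), (12.82, 0.003, 0.014), (13.07, 0.006, 0.004), (13.32, 0.005, -0.007), (13.57, 0.002, -0.016), (13.82, -0.003, -0.022), (14.07, -0.009, -0.024), (14.32, -0.015, -0.022), (14.57, -0.019, -0.015), (14.82, -0.022, -0.005)]
```

step_arm:
  moves:
    - {"tx":0,"ty":0.2,"tz":-0.4,"roll":0}
    - {"tx":0,"ty":0.4,"tz":-0.8,"roll":0}
    - {"tx":0,"ty":0.7,"tz":-1.2,"roll":0}
    - {"tx":0,"ty":1.0,"tz":-1.5,"roll":0}
    - {"tx":0,"ty":1.0,"tz":-1.5,"roll":0}
    - {"tx":0,"ty":1.0,"tz":-1.5,"roll":0}
    - {"tx":0,"ty":1.0,"tz":-1.5,"roll":0}
    - {"tx":0,"ty":1.0,"tz":-1.5,"roll":0}

```text
t: 11.73
eef_pos: [474.4, 71.6, 227.1]
tcp_rot: [3.14, 0.001, 3.078]
ft_force: [2.9, 5.2, 1.6]
opening: 0.289
grip_force: 30.0
```

```bash
python3 est.py 3 11.1 11.5
```

```text
t 11.73 lever -0.2655 h/nom 0.839 a_bal -0.2597 rms 0.0034 eq -0.01 lag [2.9 5.2 1.6] bz-off 9.4
obs [(11.733, -0.0233), (11.783, -0.0228), (11.833, -0.0201)]
pred if lever held [(11.88, -0.019, 0.019), (12.13, -0.013, 0.023), (12.38, -0.007, 0.023), (12.63, -0.002, 0.019), (12.88, 0.002, 0.011), (13.13, 0.003, 0.001), (13.38, 0.002, -0.009), (13.63, -0.001, -0.017), (13.88, -0.006, -0.022), (14.13, -0.012, -0.022), (14.38, -0.017, -0.019), (14.63, -0.021, -0.012), (14.88, -0.022, -0.003), (15.13, -0.022, 0.007), (15.38, -0.019, 0.015), (15.63, -0.015, 0.02)]
```

step_arm:
  moves:
    - {"tx":0,"ty":0.4,"tz":0,"roll":0}
    - {"tx":0,"ty":0.4,"tz":0,"roll":0}
    - {"tx":0,"ty":0.4,"tz":0,"roll":0}
    - {"tx":0,"ty":0.4,"tz":0,"roll":0}
    - {"tx":0,"ty":0.4,"tz":0,"roll":0}
    - {"tx":0,"ty":0.4,"tz":0,"roll":0}
    - {"tx":0,"ty":0.4,"tz":0,"roll":0}
    - {"tx":0,"ty":0.4,"tz":0,"roll":0}
    - {"tx":0,"ty":0.4,"tz":0,"roll":0}
    - {"tx":0,"ty":0.4,"tz":0,"roll":0}
    - {"tx":0,"ty":0.4,"tz":0,"roll":0}
    - {"tx":0,"ty":0.4,"tz":0,"roll":0}

```text
t: 12.88
eef_pos: [474.4, 71.7, 227.1]
tcp_rot: [3.141, 0.001, 3.078]
ft_force: [3.6, 4.4, 1.1]
opening: 0.288
grip_force: 30.0
```

step_arm:
  moves:
    - {"tx":0,"ty":0,"tz":0,"roll":0}
    - {"tx":0,"ty":0,"tz":0,"roll":0}
    - {"tx":0,"ty":0,"tz":0,"roll":0}
    - {"tx":0,"ty":0,"tz":0,"roll":0}
    - {"tx":0,"ty":0,"tz":0,"roll":0}
    - {"tx":0,"ty":0,"tz":0,"roll":0}
    - {"tx":0,"ty":0,"tz":0,"roll":0}
    - {"tx":0,"ty":0,"tz":0,"roll":0}
    - {"tx":0,"ty":0,"tz":0,"roll":0}
    - {"tx":0,"ty":0,"tz":0,"roll":0}
    - {"tx":0,"ty":0,"tz":0,"roll":0}
    - {"tx":0,"ty":0,"tz":0,"roll":0}

```text
t: 13.88
eef_pos: [474.4, 71.7, 227.1]
tcp_rot: [3.141, 0.001, 3.078]
ft_force: [3.7, 3.7, 2.0]
opening: 0.292
grip_force: 30.0
```

```bash
python3 est.py 4
```

```text
t 13.88 lever -0.2663 h/nom 0.837 a_bal -0.2589 rms 0.0038 eq -0.013 lag [3.7 3.7 2. ] bz-off 9.5
obs [(13.933, -0.0171), (13.983, -0.0183), (14.033, -0.0215)]
pred if lever held [(14.08, -0.014, -0.024), (14.33, -0.02, -0.02), (14.58, -0.024, -0.013), (14.83, -0.026, -0.003), (15.08, -0.025, 0.007), (15.33, -0.022, 0.016), (15.58, -0.018, 0.021), (15.83, -0.012, 0.023), (16.08, -0.007, 0.02), (16.33, -0.003, 0.013), (16.58, -0.001, 0.004), (16.83, -0.001, -0.005), (17.08, -0.003, -0.014), (17.33, -0.007, -0.019), (17.58, -0.012, -0.021), (17.83, -0.018, -0.019)]
```

step_arm:
  moves:
    - {"tx":0,"ty":0,"tz":0,"roll":0}
    - {"tx":0,"ty":0,"tz":0,"roll":0}
    - {"tx":0,"ty":0,"tz":0,"roll":0}
    - {"tx":0,"ty":0,"tz":0,"roll":0}
    - {"tx":0,"ty":0,"tz":0,"roll":0}
    - {"tx":0,"ty":0,"tz":0,"roll":0}
    - {"tx":0,"ty":0,"tz":0,"roll":0}
    - {"tx":0,"ty":0,"tz":0,"roll":0}
  grip: 65

```text
t: 14.75
eef_pos: [473.9, 71.4, 226.9]
tcp_rot: [3.142, -0.0, 3.078]
ft_force: [-0.5, -0.6, -0.1]
opening: 0.682
grip_force: 0.0
```

```bash
python3 est.py 20 | head -3; tail -c 400 log.json
```

```text
t 14.75 lever -0.2632 h/nom 0.822 a_bal -0.2565 rms 0.0049 eq -0.011 lag [-0.5 -0.6 -0.1] bz-off 9.1
obs [(15.6, -0.0197), (15.65, -0.0211), (15.7, -0.0168)]
pred if lever held [(15.75, -0.008, 0.027), (16.0, -0.001, 0.021), (16.25, 0.003, 0.012), (16.5, 0.004, -0.0), (16.75, 0.003, -0.012), (17.0, -0.002, -0.021), (17.25, -0.008, -0.026), (17.5, -0.014, -0.026), (17.75, -0.02, -0.021), (18.0, -0.024, -0.012), (18.25, -0.026, -0.001), (18.5, -0.025, 0.01), (18.75, -0.021, 0.019), (19.0, -0.016, 0.024), (19.25, -0.009, 0.025), (19.5, -0.004, 0.021)]
, -0.0171], [13.983, -0.0183], [14.033, -0.0215], [14.75, -0.0292], [14.8, -0.0347], [14.85, -0.0302], [14.9, -0.0293], [14.95, -0.0279], [15.0, -0.0273], [15.05, -0.0294], [15.1, -0.0285], [15.15, -0.0261], [15.2, -0.0249], [15.25, -0.0255], [15.3, -0.0247], [15.35, -0.0237], [15.4, -0.0241], [15.45, -0.0235], [15.5, -0.0226], [15.55, -0.0196], [15.6, -0.0197], [15.65, -0.0211], [15.7, -0.0168]]}
```

step_arm:
  moves:
    - {"tx":0,"ty":0,"tz":-15,"roll":0}
    - {"tx":0,"ty":0,"tz":-40,"roll":0}
    - {"tx":0,"ty":0,"tz":-70,"roll":0}
    - {"tx":0,"ty":0,"tz":-90,"roll":0}
    - {"tx":0,"ty":0,"tz":-90,"roll":0}
    - {"tx":0,"ty":0,"tz":-90,"roll":0}
    - {"tx":0,"ty":0,"tz":-90,"roll":0}
    - {"tx":0,"ty":0,"tz":-90,"roll":0}
    - {"tx":0,"ty":0,"tz":-90,"roll":0}
    - {"tx":0,"ty":0,"tz":-90,"roll":0}
    - {"tx":0,"ty":0,"tz":-90,"roll":0}
    - {"tx":0,"ty":0,"tz":-90,"roll":0}

```text
t: 16.75
eef_pos: [473.9, 71.4, 316.7]
tcp_rot: [3.142, -0.0, 3.078]
ft_force: [-0.5, -0.5, -0.0]
opening: 0.688
grip_force: 0.0
```

```bash
python3 -c "
from lev import *
print(track(2))"
```

```text
[(16.75, -0.0058), (16.8, -0.006)]
```

step_arm:
  moves:
    - {"tx":0,"ty":0,"tz":0,"roll":0}
    - {"tx":0,"ty":0,"tz":0,"roll":0}
    - {"tx":0,"ty":0,"tz":0,"roll":0}
    - {"tx":0,"ty":0,"tz":0,"roll":0}
    - {"tx":0,"ty":0,"tz":0,"roll":0}
    - {"tx":0,"ty":0,"tz":0,"roll":0}
    - {"tx":0,"ty":0,"tz":0,"roll":0}
    - {"tx":0,"ty":0,"tz":0,"roll":0}
    - {"tx":0,"ty":0,"tz":0,"roll":0}
    - {"tx":0,"ty":0,"tz":0,"roll":0}
    - {"tx":0,"ty":0,"tz":0,"roll":0}
    - {"tx":0,"ty":0,"tz":0,"roll":0}

```text
t: 17.85
eef_pos: [473.9, 71.4, 316.9]
tcp_rot: [3.142, 0.0, 3.078]
ft_force: [-0.5, 0.5, -1.1]
opening: 0.686
grip_force: 0.0
```

```bash
python3 -c "
from lev import *
print(track(20)); d=shot('scene'); cv2.imwrite('pics/c5.png',cv2.resize(d['pixels'][145:260,180:325],None,fx=5,fy=5,interpolation=cv2.INTER_CUBIC))"
```

```text
[(17.85, -0.0246), (17.9, -0.0272), (17.95, -0.0291), (18.0, -0.0273), (18.05, -0.0267), (18.1, -0.0261), (18.15, -0.0273), (18.2, -0.026), (18.25, -0.0293), (18.3, -0.0271), (18.35, -0.034), (18.4, -0.0263), (18.45, -0.0274), (18.5, -0.0259), (18.55, -0.0268), (18.6, -0.0261), (18.65, -0.0258), (18.7, -0.0251), (18.75, -0.03), (18.8, -0.0273)]
```

View pics/c5.png

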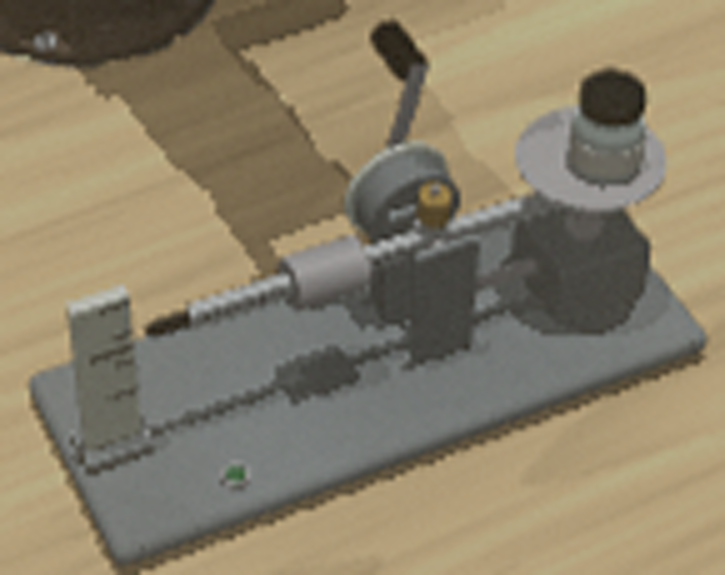

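The final crop shows the pointer tip at (147,331). The model puts a level tip at (145,336), so tilt is about -0.024. The jar is upright on the pan and the gripper is clear of the lever.

```bash
python3 -c "
from cell import env
print(env.job_done())"
```

```text
the job is handed in; nothing more can be done
None
```

The job is handed in at about 19 s of the 61 s allowed. From the camera, the pointer stayed between the short marks for over 10 s, at about -0.035 to 0 rad, and it kept to that small swing after I released the lever and raised the arm clear. I got no verdict back from the judging.

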